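# Free the slicer's tab-locked dial and bring its carriage home

### The job

Make the table slicer ready for use: squeeze the two tabs of its dial together to free it, turn the dial anticlockwise (seen from above) and let the tabs spring fully out again in the next catch, which you have to find by feel. Then slide the carriage along its track towards the dial, fully home, and leave it there. Be gentle with the tabs, the dial and the carriage, and leave the other things alone.

Things in the scene. Friction and masses are not known exactly. Their poses are not given: they have to be found in the camera images.
- slicer: Table slicer, white plastic with a steel deck, 124 x 300 x 50 mm (x, y, z), held by suction feet: it does not move. Origin: centre of its underside. Its y axis runs along it; the dial stands near its -y end (axis at x 0, y -85 mm), the carriage on the +y half. Its top is 44 mm high, the housing round the dial 50 mm (100 x 96 mm).
- dial_grip (a point): Grip point of the dial: on its upright axis, 77 mm above the worktop (27 mm above the housing), half-way up the tabs. Its x axis passes through both tabs and turns with the dial; z is up. The dial is a grey disc of 38 mm radius, 5 mm high, with a low hub in the middle (33 mm across, top 18 mm above the housing) between two upright black tabs at +x and -x.
- tab_1_face (a point): Centre of the flat outer face of the +x tab: an upright black spring tab, 34 mm wide, 5 mm thick, from 7 to 41 mm above the housing. Side walls 5 mm high (outward) make it a finger cup 28 mm wide that takes the finger along when the dial is turned. The outer faces of the two tabs are 58 mm apart when out, 46 mm when fully pinched.
- tab_2_face (a point): Centre of the outer face of the -x tab, opposite and equal to the other.
- dial (a joint): Dial angle, rad: 0 = locked for storage (start), grows anticlockwise from above, end stop 1.5. With both tabs 4.7 mm in it turns easily (under 0.06 N m); with them out in a catch it is locked (0.03 rad of play). The one other catch is on a hidden ring, anywhere from 0.74 to 1.24: stop there. The dial breaks if the fingers bear on it (tabs included) with over 50 N, all contacts added.
- tab_1 (a joint): Travel of the +x tab, m: 0 = fully out, 0.006 = pressed in. Spring: 4 N at 0, 7.5 N at 4.5 mm, 8.7 N at 6 mm; a pinch of 12 to 15 N frees the dial. Between the catches a rim keeps the tabs 4.5 mm in. Held in fully they pass the other catch unfelt; let go, or held more lightly than the springs push (about 5 N), they jump out there and the dial stops.
- tab_2 (a joint): Travel of the -x tab, m; the same as tab_1.
- carriage_grip (a point): Grip point of the carriage: centre of its upright round black knob (26 mm across, its neck 74 to 100 mm above the worktop, top at 110 mm), 89 mm above the worktop. The carriage's grey block under it is 92 x 58 mm and its top 69 mm above the worktop. Axes are those of the slicer.
- carriage (a joint): Travel of the carriage, m, along the slicer's -y (towards the dial): 0 = far end, 0.07 = fully home at its end stop. It slides against about 3 N of friction. While the dial is locked for storage an inner tongue stops it at 0.025. Its knob breaks if the fingers bear on the carriage with more than 50 N, all contacts added.
- garlic_1: Bulb of garlic, 60 mm, loose behind the slicer; leave it alone.
- tin_1: Food tin, 75 mm across, 58 mm high, loose behind the slicer; leave it alone.
- peeler_1: White-handled peeler, 170 mm long, lying loose behind the slicer; leave it alone.

How it is judged:
By the outcome, as a careful person would: the job done as asked, in the order asked, and still so for the second after the job is handed in, with the robot touching nothing.
It also fails if it takes over 58 s, if anything falls off the work surface, if the arm or the gripper's body presses on something with over 40 N, if the wrist force passes 120 N, or if a joint passes its speed limit or range.

### The arm

A 6-joint arm with a two-finger parallel gripper is mounted at the origin on a cart in front of the work surface, level with it; the furniture and walls round the work are solid. World frame = base frame: x ahead of the robot, y to its left, z up, the work surface at z = 0. Lengths are in mm, angles in rad, forces in N, time in s.
With the tool pointing down it reaches from about 375 to 925 mm from the base axis. Payload 5.7 kg.
Tool frame: the origin (TCP) lies at the very end of the fingers, on their centre line; the grasp point (between the pads) lies 19 mm behind it; z points along the fingers, y is the line along which they close (so a half turn about z gives the same grasp; the last joint's range is limited). The gripper opens to 88 mm and grips with 3 to 60 N. Pads are 20 mm wide; open, the fingers measure 115 mm over their backs; the gripper's body (75 mm by 178 mm) begins 61 mm behind the grasp point.
Start: joints at [1.047, 0.359, 1.51, -0, 1.272, -0.115], TCP at [238.493, 550.527, 195.923] pointing down, gripper open.
Joint ranges: [-2.97, 2.97], [-1.01, 2.36], [0.21, 2.38], [-0.96, 4.11], [0.2, 2.71], [-2.98, 2.98]. Speed limits (rad/s): [2.39, 2.39, 3.14, 3.14, 3.14, 3.14].

### API

Orientations are given as a rotation vector (axis times angle).
In Python, from plant import robot gives the robot as it stands.
- The arm moves only by the shell command python3 -m crank 'ROWS'. ROWS is JSON, a list of rows, each a list of 7 numbers: the shift along the tool's x, y, z scaled (see below), then the turn, a rotation vector about the tool's x, y, z scaled (see below), then the closure, from -1 (fully open) to 1 (shut). A call has 1 to 20 rows; each row shifts and turns the commanded pose from where the row before left it, along the tool's axes as they then stand; what a row does not reach is not made up. The controller multiplies each number of a shift by 0.05 m and each number of a turn by 0.15 rad. A row lasts 1/8 s, in which the tool goes at most 62.5 mm and 10.7 degrees, less where a joint would pass 70% of its speed; a pose out of reach is approached as far as the arm can. A call with a number of a shift or a turn outside -1 to 1 is refused whole. A call with a gripper value outside its range is refused whole. The fingers move at their own pace and stop on an object; the grip force is fixed at half the most. Time passes only in rows, so rows that do not move let the fingers close. It gives the time, the measured TCP pose, the force, the opening and the grip force at its end, in the units of the state.
- robot.observe(): the state, without advancing time (a new reading comes with each control period).
- robot.read_camera(name): name is "scene" or "top" or "wrist"; returns (picture, depth): 400x640x3 uint8, red, green, blue; 400x640 float32, mm along the optical axis (not along the pixel's ray), 0 where there is no reading.
- robot.camera_info(name): a dict with "fx", "fy", "cx", "cy" (pixels), "eye" and "attitude" of the camera in the world. Camera axes: x right, y down, z forward; pixel columns grow to the right and rows downward; lengths in mm; the calibration is good to about 2 mm. The wrist camera is an equidistant fisheye: a pixel r from the principal point sees the ray r / f radians off the axis. A picture is of the moment at which its call begins: read the wrist's pose just before it. camera_info takes no time and is no camera call; for the wrist camera it gives the pose at the moment of the call.
- robot.sign_off(): hands the job in; it is judged then, once.
The state is a dict: "clock": time; "q": joint angles; "qd": joint speeds; "tau": joint torques, N m; "position": TCP position; "tcp_rot": TCP orientation; "wrist_force": force on the tool from outside, world axes, zero at the start; "torque": the same for the moment, N m; "finger_gap": finger opening in mm; "gripper_force": force on a finger pad.
Only numpy, scipy, OpenCV 4.12 (cv2) and the standard library are available. Lean on these libraries where they do the work, as an engineer would, in place of code of your own. Each camera call takes 0.05 s, during which the arm holds its last target. There are 200 camera calls.

## Working session

There is one attempt and no reset: what is moved stays moved. The work goes in short steps, Python scripts to look and compute and a shell command to move; the robot and the scene stay as the last step left them, time stands still between calls to the robot, and variables do not carry over. Pictures are saved under pics/ and viewed, at most 10 in all, crops included, and the job is handed in when it is done.

```bash
ls; mkdir -p pics
python3 - <<'E'
from plant import robot
import cv2,numpy as np
s=robot.observe();print({k:np.round(v,3) for k,v in s.items()})
for n in("scene","top"):
    p,d=robot.read_camera(n);i=robot.camera_info(n);print(n,i)
    cv2.imwrite(f"pics/{n}0.png",p[:,:,::-1]);np.savez(f"{n}0.npz",p=p,d=d,**{k:np.array(v) for k,v in i.items()})
E
```

```text
pics
{'clock': np.float64(0.0), 'q': array([ 1.047,  0.359,  1.511,  0.   ,  1.272, -0.115]), 'qd': array([ 0.001, -0.   , -0.   ,  0.001, -0.   ,  0.001]), 'tau': array([ 1.0000e-03, -5.1538e+01, -2.7073e+01,  6.8000e-02,  3.5000e-02,
       -0.0000e+00]), 'position': array([238.123, 549.924, 195.124]), 'tcp_rot': array([-6.380e-01, -3.076e+00,  3.000e-03]), 'wrist_force': array([-0.225,  0.775, -1.196]), 'torque': array([ 0.009, -0.001, -0.033]), 'gripper_force': np.float64(0.0), 'finger_gap': np.float64(88.096)}
scene {'fx': 378.26643152514447, 'fy': 378.26643152514447, 'cx': 313.8608839479503, 'cy': 198.96415952806575, 'eye': array([ 140.32224516, -773.17059659,  621.95714084]), 'attitude': array([-2.13202789,  0.82971711, -0.42483142])}
top {'fx': 488.699443668414, 'fy': 488.699443668414, 'cx': 317.20096732450435, 'cy': 201.62727054374156, 'eye': array([ 426.08628052, -276.50110786,  902.62363217]), 'attitude': array([-2.11782523,  2.10905273, -0.21070541])}
```

View pics/scene0.png

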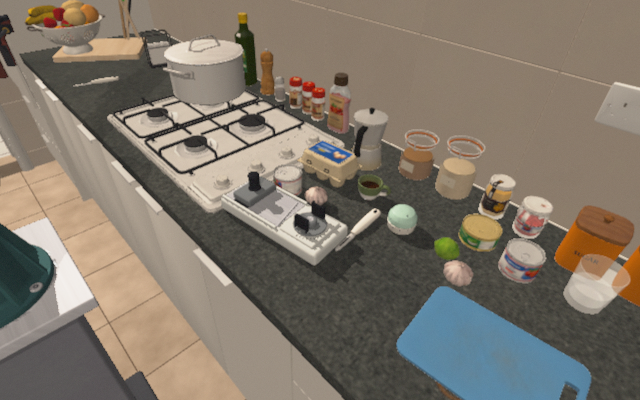

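View pics/top0.png

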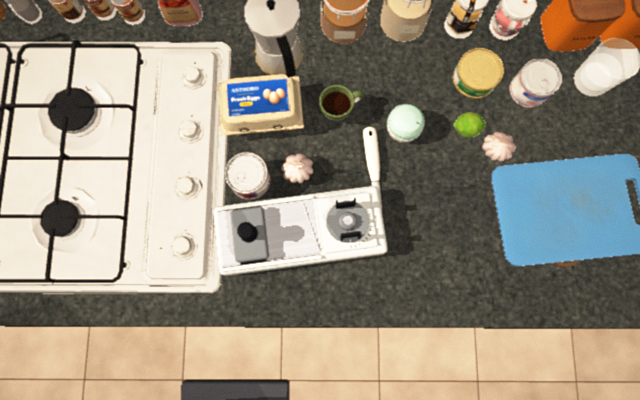

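The top view shows the dial at about (348,221), with tabs at (346,204) and (350,238), and the knob at (247,232). The slicer runs nearly along world y. The tin, garlic and peeler lie behind it.

```bash
cat > h.py <<'E'
import numpy as np,cv2
from scipy.spatial.transform import Rotation as R
def ray(i,u,v,z):
    d=R.from_rotvec(i['attitude']).apply(np.stack([(u-i['cx'])/i['fx'],(v-i['cy'])/i['fy'],np.ones(np.shape(u))],-1))
    e=np.array(i['eye']);return e+d*((z-e[2])/d[...,2])[...,None]
def cloud(i):
    v,u=np.mgrid[:400,:640];D=i['d']
    c=np.stack([(u-i['cx'])/i['fx']*D,(v-i['cy'])/i['fy']*D,D],-1)
    return R.from_rotvec(i['attitude']).apply(c.reshape(-1,3)).reshape(400,640,3)+i['eye']
E
python3 - <<'E'
from h import *
for n in('top','scene'):
    i=dict(np.load(n+'0.npz'));P=cloud(i);p=i['p'].astype(int)
    print(n,i['attitude'])
    roi=np.zeros((400,640),bool)
    if n=='top':roi[185:285,205:395]=1
    else: roi[165:265,215:350]=1
    blk=roi&(p.max(2)<60)&(P[...,2]>70)
    k,l,st,c=cv2.connectedComponentsWithStats(blk.astype(np.uint8))
    for j in range(1,k):
        if st[j,4]>15:
            q=P[l==j];m=q[:,2]>q[:,2].max()-6;t=q[m]
            print(c[j].round(1),st[j,4],'top mean',t.mean(0).round(1),'min',t.min(0).round(1),'max',t.max(0).round(1))
    # slicer outline: z 30..48 light
    m=roi&(P[...,2]>38)&(P[...,2]<56)
    q=P[m];r=cv2.minAreaRect(q[:,:2].astype(np.float32));print('slicer',r)
    m=roi&(P[...,2]>47)&(P[...,2]<54)
    q=P[m];print('housing',cv2.minAreaRect(q[:,:2].astype(np.float32)),np.median(q[:,2]))
E
```

```text
top [-2.11782523  2.10905273 -0.21070541]
[345.6 204. ] 84 top mean [ 426.1 -276.5  902.6] min [ 426.1 -276.5  902.6] max [ 426.1 -276.5  902.6]
[247.3 231.8] 285 top mean [ 540.5 -156.   110.3] min [ 527.7 -168.4  107.9] max [ 552.6 -143.8  113.9]
[350.4 234.8] 86 top mean [ 537.3 -328.5   91.4] min [ 530.5 -345.1   89.1] max [ 541.  -313.3   94.6]
slicer ((568.4130859375, -239.9595947265625), (154.608642578125, 298.4924621582031), 7.76024866104126)
housing ((569.3294677734375, -238.57066345214844), (150.56143188476562, 284.2302551269531), 7.272690773010254) 49.78384068668066
scene [-2.13202789  0.82971711 -0.42483142]
[253.7 180.7] 175 top mean [ 140.3 -773.2  622. ] min [ 140.3 -773.2  622. ] max [ 140.3 -773.2  622. ]
[318.  208.1] 108 top mean [ 590.5 -325.5   88.9] min [ 585.6 -338.1   86.2] max [ 598.8 -306.6   91.9]
[301.6 220.5] 109 top mean [ 140.3 -773.2  622. ] min [ 140.3 -773.2  622. ] max [ 140.3 -773.2  622. ]
slicer ((568.2715454101562, -201.95339965820312), (333.23333740234375, 344.0858154296875), 40.89635467529297)
housing ((642.5128173828125, -223.6228790283203), (301.06658935546875, 274.7911071777344), 7.895633220672607) 49.697852157467764
```

Run:
```python
from h import *
for n in('top','scene'):
    i=dict(np.load(n+'0.npz'));P=cloud(i);p=i['p'].astype(int);ok=(i['d']>0)&(abs(P[...,0]-555)<85)&(P[...,1]>-410)&(P[...,1]<-70)
    Z=P[...,2]
    for nm,m in(('tabs',ok&(Z>80)&(Z<96)&(p.max(2)<70)),('knob',ok&(Z>98)&(Z<116)),('deck',ok&(Z>38)&(Z<47)),('hous',ok&(Z>47)&(Z<53)),('hub',ok&(Z>64)&(Z<72)&(P[...,1]<-290)),('block',ok&(Z>66)&(Z<72)&(P[...,1]>-210))):
        k,l,st,c=cv2.connectedComponentsWithStats(m.astype(np.uint8))
        for j in range(1,k):
            if st[j,4]>25:
                q=P[l==j];r=cv2.minAreaRect(q[:,:2].astype(np.float32))
                print(n,nm,c[j].round(),st[j,4],'mean',q.mean(0).round(1),'rect',np.round(r[0],1),np.round(r[1],1),round(r[2],1), 'x',q[:,0].min().round(1),q[:,0].max().round(1))
```

```text
top tabs [345. 203.] 59 mean [ 589.9 -321.3   89.6] rect [ 590.3 -322.1] [ 4.5 31.1] 10.3 x 586.9 595.1
top tabs [351. 234.] 72 mean [ 536.9 -329.4   89.6] rect [ 535.9 -329.8] [ 8.6 33.4] 7.8 x 529.6 541.0
top knob [246. 230.] 237 mean [ 540.9 -156.3  109.4] rect [ 541.2 -155.5] [26.8 28.3] 2.7 x 527.7 554.8
top deck [255. 190.] 31 mean [ 622.6 -161.4   42.6] rect [ 623.7 -161.7] [ 9.  46.7] 29.5 x 615.5 639.2
top deck [298. 231.] 4777 mean [ 548.3 -239.7   44.3] rect [ 553. -242.] [123.2 298.6] 8.0 x 473.1 632.5
top hous [347. 223.] 1472 mean [ 562.2 -325.6   49.9] rect [ 564.9 -325.6] [100.7 102.9] 8.8 x 509.6 619.4
top hous [265. 203.] 392 mean [ 598.5 -180.7   50.4] rect [ 595.5 -180.1] [ 14.8 174. ] 7.7 x 584.4 613.2
top hous [307. 220.] 33 mean [ 567.1 -256.    48.2] rect [ 566.6 -256.4] [12.7 20.7] 64.5 x 559.0 578.7
top hous [271. 262.] 464 mean [ 493.3 -192.8   50.5] rect [ 495.2 -193.1] [ 15.  175.4] 7.3 x 477.5 509.7
top hub [348. 220.] 227 mean [ 564.5 -326.1   67.1] rect [ 564.6 -326. ] [29.4 29.9] 42.7 x 549.8 579.5
top block [249. 234.] 1352 mean [ 539.4 -157.    69.1
[... 944 characters left out ...]
-192.5   49.6] rect [ 493.9 -193.3] [ 18. 174.] 9.2 x 475.6 516.1
scene hous [305. 209.] 54 mean [ 591.5 -281.6   49.1] rect [ 589.2 -283.7] [36.2 19.2] 8.3 x 570.3 606.6
scene hous [309. 231.] 547 mean [ 549.5 -339.9   49. ] rect [ 563.  -325.5] [101.4  94.3] 7.4 x 509.1 618.5
scene hub [317. 212.] 34 mean [ 589.5 -323.    68.5] rect [ 589.2 -322.4] [ 8.1 33.5] 20.3 x 586.2 598.5
scene hub [311. 219.] 64 mean [ 565.8 -327.2   66.4] rect [ 566.7 -326.3] [28.9 18.6] 74.3 x 554.8 575.2
scene hub [300. 225.] 41 mean [ 535.1 -328.3   67.8] rect [ 533.6 -329.6] [10.1 33.2] 17.7 x 528.2 543.3
scene block [254. 189.] 412 mean [ 535.6 -159.8   68. ] rect [ 540.2 -154.5] [89.9 58.2] 9.9 x 493.8 585.9
```

Estimates: dial axis (564.3, -326.3), slicer yaw about 8.3°, knob (541, -155.5). I'm moving above the dial.

```bash
python3 -m crank '[[-0.681,-0.71,0,0,0,0,-1],[-0.681,-0.71,0,0,0,0,-1],[-0.681,-0.71,0,0,0,0,-1],[-0.681,-0.71,0,0,0,0,-1],[-0.681,-0.71,0,0,0,0,-1],[-0.681,-0.71,0,0,0,0,-1],[-0.681,-0.71,0,0,0,0,-1],[-0.681,-0.71,0,0,0,0,-1],[-0.681,-0.71,0,0,0,0,-1],[-0.681,-0.71,0,0,0,0,-1],[-0.681,-0.71,0,0,0,0,-1],[-0.681,-0.71,0,0,0,0,-1],[-0.681,-0.71,0,0,0,0,-1],[-0.681,-0.71,0,0,0,0,-1],[-0.681,-0.71,0,0,0,0,-1],[-0.681,-0.71,0,0,0,0,-1],[-0.681,-0.71,0,0,0,0,-1],[-0.681,-0.71,0,0,0,0,-1],[-0.681,-0.71,0,0,0,0,-1]]'
python3 -m crank '[[0,0,0,0,0,0.97,-0.6],[0,0,0,0,0,0.97,-0.6],[0,0,0,0,0,0.97,-0.6],[0,0,0,0,0,0.97,-0.6],[0,0,0,0,0,0.97,-0.6],[0,0,0,0,0,0.97,-0.6],[0,0,0,0,0,0.97,-0.6],[0,0,0,0,0,0,-0.6],[0,0,0,0,0,0,-0.6]]'
cat >> h.py <<'E'
def pose(s):
    r=R.from_rotvec(s['tcp_rot']);M=r.as_matrix()
    print('t',round(s['clock'],2),'pos',np.round(s['position'],2),'yaw_y',round(np.degrees(np.arctan2(M[1,1],M[0,1])),2),'tilt',np.round(M[:2,2],3),'F',np.round(s['wrist_force'],1),'T',np.round(s['torque'],2),'gap',round(float(s['finger_gap']),2),'gf',round(float(s['gripper_force']),2))
    return M
def to(s,target):
    M=pose(s);print('rows(tool,x0.05m):',np.round(M.T@(np.array(target)-s['position'])/50,3))
E
python3 - <<'E'
from plant import robot
from h import *
s=robot.observe();to(s,[564.3,-326.3,110])
p,d=robot.read_camera('wrist');i=robot.camera_info('wrist');print(i)
cv2.imwrite('pics/w1.png',p[:,:,::-1]);np.savez('w1.npz',p=p,d=d,**{k:np.array(v) for k,v in i.items()})
E
```

```text
clock: 2.48
position: [564.1, -326.9, 195.5]
tcp_rot: [-0.638, -3.075, -0.001]
wrist_force: [0.7, 0.6, 0.5]
finger_gap: 87.9
gripper_force: 0.0
clock: 3.6
position: [563.8, -325.4, 195.7]
tcp_rot: [-2.053, -2.377, 0.0]
wrist_force: [0.4, -0.4, -0.3]
finger_gap: 70.5
gripper_force: 0.0
t 3.6 pos [ 563.83 -325.42  195.69] yaw_y 8.39 tilt [-0.001  0.   ] F [ 0.4 -0.4 -0.3] T [-0.09  0.02  0.01] gap 70.46 gf 0.0
rows(tool,x0.05m): [-0.019  0.008  1.714]
{'fx': 309.70691628693146, 'fy': 309.70691628693146, 'cx': 313.88701754441644, 'cy': 201.11676988817104, 'eye': array([ 553.23194163, -244.42793563,  384.81426339]), 'attitude': array([2.83655336, 0.20907312, 0.03421263])}
```

View pics/w1.png

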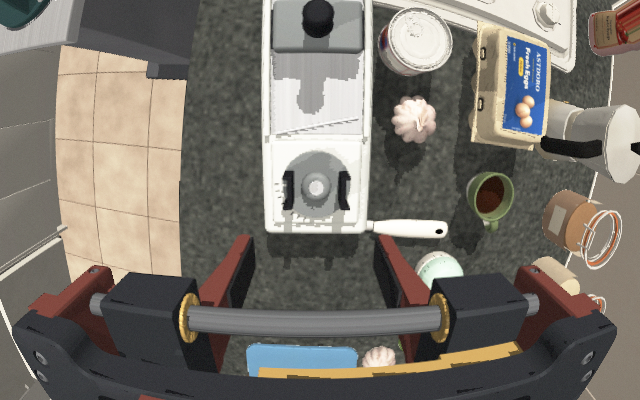

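The wrist view shows the slicer between the fingers, with tabs at (288,190) and (344,190) and hub at (316,187). I'll refine the tab centre from its depth.

```bash
cat >> h.py <<'E'
def wcloud(i):
    v,u=np.mgrid[:400,:640];a=(u-i['cx'])/i['fx'];b=(v-i['cy'])/i['fy'];r=np.hypot(a,b)+1e-9
    D=i['d'];k=np.tan(r)/r*D
    c=np.stack([a*k,b*k,D],-1)
    return R.from_rotvec(i['attitude']).apply(c.reshape(-1,3)).reshape(400,640,3)+i['eye']
def tabs(i):
    P=wcloud(i);p=i['p'].astype(int);Z=P[...,2]
    for nm,m in(('tab',(Z>80)&(Z<97)&(p.max(2)<80)),('hub',(Z>63)&(Z<72)),('knob',(Z>100)&(Z<116)),('hous',(Z>47)&(Z<53))):
        m=m&(i['d']>0)&(abs(P[...,0]-555)<70)&(abs(P[...,1]+240)<150)
        k,l,st,c=cv2.connectedComponentsWithStats(m.astype(np.uint8))
        for j in range(1,k):
            if st[j,4]>40:
                q=P[l==j];r=cv2.minAreaRect(q[:,:2].astype(np.float32))
                print(nm,c[j].round(),st[j,4],'mean',q.mean(0).round(1),'rect',np.round(r[0],1),np.round(r[1],1),round(r[2],1),'z',np.percentile(q[:,2],[5,50,95]).round(1))
E
python3 - <<'E'
from h import *
tabs(dict(np.load('w1.npz')))
E
```

```text
tab [317.  28.] 107 mean [ 545.5 -166.1   88.7] rect [ 544.9 -164.2] [23.8  9.1] 2.5 z [81.6 89.  96. ]
tab [289. 193.] 230 mean [ 541.1 -328.9   89.9] rect [ 539.8 -329.1] [ 8.8 33.3] 6.9 z [81.8 91.4 92.7]
tab [343. 192.] 241 mean [ 594.3 -320.8   90. ] rect [ 595.8 -321. ] [ 9.4 33.1] 9.2 z [81.6 91.2 92.6]
hub [317.  28.] 3644 mean [ 544.6 -159.6   69.1] rect [ 544.  -156.2] [92.2 57.7] 8.4 z [66.5 69.2 70.8]
hub [316. 186.] 627 mean [ 567.6 -324.2   66.9] rect [ 568.1 -324.5] [30.  29.8] 7.8 z [64.1 67.1 69.1]
knob [318.  13.] 721 mean [ 544.3 -156.8  109.5] rect [ 544.1 -155.7] [27.8 27.7] 73.9 z [106.6 109.9 111.5]
hous [267.  66.] 964 mean [ 497.2 -203.5   50.8] rect [ 497.6 -203.8] [ 10.1 152.4] 7.6 z [48.8 50.9 52.3]
hous [367.  66.] 969 mean [ 602.4 -187.6   51. ] rect [ 602.3 -188.9] [ 10.4 155.4] 8.1 z [48.7 51.1 52.5]
hous [316. 125.] 224 mean [ 559.1 -261.3   48.2] rect [ 560.4 -260.5] [92.6  5.8] 20.1 z [47.2 48.2 49.4]
hous [316. 178.] 3475 mean [ 567.8 -320.3   50. ] rect [ 568.  -325.8] [100.2  95.7] 8.4 z [48.4 50.1 51.4]
```

```bash
python3 -m crank '[[-0.01,0.04,0.8,0,0,0,-0.8],[0,0,0.8,0,0,0,-0.8],[0,0,0.7,0,0,0,-0.8],[0,0,0.35,0,0,0,-0.8],[0,0,0,0,0,0,-0.8],[0,0,0,0,0,0,-0.8]]'
python3 - <<'E'
from plant import robot
from h import *
to(robot.observe(),[566,-325.5,63])
p,d=robot.read_camera('wrist');i=robot.camera_info('wrist')
i=dict(i,p=p,d=d);tabs(i)
cv2.imwrite('pics/w2.png',p[:,:,::-1])
E
```

```text
clock: 4.4
position: [567.1, -326.5, 64.9]
tcp_rot: [2.055, 2.374, 0.0]
wrist_force: [1.0, 0.2, -0.5]
finger_gap: 79.3
gripper_force: 0.0
t 4.4 pos [ 567.08 -326.5    64.88] yaw_y 8.24 tilt [ 0.002 -0.001] F [ 1.   0.2 -0.5] T [-0.08  0.03  0.03] gap 79.29 gf 0.0
rows(tool,x0.05m): [ 0.023 -0.019  0.038]
tab [267. 246.] 732 mean [ 540.6 -327.1   89.5] rect [ 539.4 -329.4] [10.3 34.3] 9.1 z [81.7 91.2 92.5]
tab [358. 246.] 722 mean [ 594.  -319.6   89.6] rect [ 595.8 -321.2] [ 9.6 34.1] 8.7 z [81.6 91.4 92.7]
hub [314.   6.] 1912 mean [ 547.8 -181.2   67.9] rect [ 547.2 -180. ] [92.1 10.5] 8.8 z [64.2 68.4 70.3]
hub [272. 223.] 153 mean [ 540.6 -321.3   67.3] rect [ 543.1 -326.8] [ 9.  33.1] 25.6 z [63.6 67.3 71.5]
hub [353. 224.] 155 mean [ 592.7 -314.6   67.2] rect [ 592.1 -320.3] [34.2  9.2] 82.0 z [63.3 67.2 71.6]
hub [312. 233.] 1570 mean [ 567.6 -323.9   67.1] rect [ 567.9 -325.5] [31.4 30.3] 12.5 z [64.2 67.2 69.3]
knob [391. 255.] 477 mean [ 609.  -314.1  108.4] rect [ 608.4 -317.7] [24.3  8.3] 75.7 z [101.  108.6 115.2]
knob [236. 256.] 470 mean [ 526.7 -326.1  108.3] rect [ 528.2 -329.1] [ 8.7 23.4] 32.0 z [100.8 108.6 115.3]
hous [232.  74.] 1645 mean [ 500.3 -228.5   50.8] rect [ 500.2 -228.6] [ 10.2 105.8] 7.1 z [48.5 51.  52.3]
hous [394.  75.] 1666 mean [ 605.8 -213.8   51. ] rect [ 605.1 -213.6] [ 10.7 106.9] 7.8 z [48.5 51.3 52.5]
hous [426.   8.] 68 mean [ 622.1 -160.5   50.3] rect [ 621.9 -160.2] [ 2.2 13.9] 24.0 z [47.3 50.1 52.7]
hous [315. 133.] 624 mean [ 560.  -261.    48.3] rect [ 558.7 -261.3] [91.3  4.7] 19.3 z [47.2 48.3 49.4]
hous [313. 207.] 7346 mean [ 566.8 -313.    50.2] rect [ 568.  -325.6] [99.9 95.8] 8.0 z [48.8 50.3 51.4]
```

View pics/w2.png

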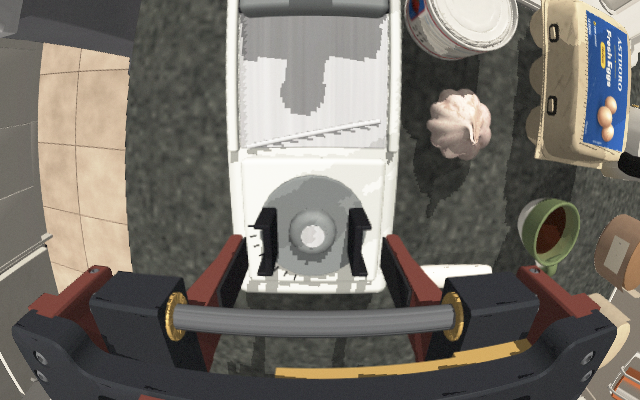

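The fingers straddle the tabs, centred at about u=313. I'll close in steps to feel for contact.

```bash
python3 -m crank '[[0,0,0.06,0,0,0,-0.4],[0,0,0,0,0,0,-0.4],[0,0,0,0,0,0,-0.4],[0,0,0,0,0,0,-0.4]]'
python3 -m crank '[[0,0,0,0,0,0,-0.34],[0,0,0,0,0,0,-0.34],[0,0,0,0,0,0,-0.34]]'
python3 -m crank '[[0,0,0,0,0,0,-0.31],[0,0,0,0,0,0,-0.31]]'
python3 -m crank '[[0,0,0,0,0,0,-0.28],[0,0,0,0,0,0,-0.28]]'
python3 -m crank '[[0,0,0,0,0,0,-0.25],[0,0,0,0,0,0,-0.25]]'
python3 -c "
from plant import robot
from h import *
pose(robot.observe())"
```

```text
clock: 4.95
position: [566.1, -325.8, 60.6]
tcp_rot: [2.056, 2.375, -0.0]
wrist_force: [0.3, -0.1, 0.6]
finger_gap: 61.7
gripper_force: 0.0
clock: 5.32
position: [566.0, -325.8, 60.5]
tcp_rot: [-2.056, -2.375, 0.0]
wrist_force: [-0.3, 0.5, -0.1]
finger_gap: 58.8
gripper_force: 0.0
clock: 5.58
position: [566.0, -325.8, 60.5]
tcp_rot: [-2.057, -2.375, 0.0]
wrist_force: [-0.6, 0.8, 0.5]
finger_gap: 57.5
gripper_force: 3.9
clock: 5.82
position: [566.1, -325.8, 60.5]
tcp_rot: [2.056, 2.375, -0.0]
wrist_force: [0.2, 0.7, 0.6]
finger_gap: 56.3
gripper_force: 4.5
clock: 6.08
position: [566.1, -325.8, 60.6]
tcp_rot: [2.056, 2.375, -0.0]
wrist_force: [-0.2, 0.3, 2.7]
finger_gap: 55.0
gripper_force: 5.0
t 6.08 pos [ 566.13 -325.8    60.56] yaw_y 8.22 tilt [ 0. -0.] F [-0.2  0.3  2.7] T [-0.01  0.13 -0.02] gap 55.02 gf 5.01
```

```bash
python3 -m crank '[[0,0,0,0,0,0,-0.16],[0,0,0,0,0,0,-0.12],[0,0,0,0,0,0,-0.08],[0,0,0,0,0,0,-0.08],[0,0,0,0,0,0,-0.08]]'
python3 -m crank '[[0,0,0,0,0,-0.2,-0.08],[0,0,0,0,0,-0.2,-0.08]]'
python3 -c "
from plant import robot
from h import *
pose(robot.observe())"
```

```text
clock: 6.7
position: [566.1, -325.8, 60.6]
tcp_rot: [2.056, 2.375, -0.0]
wrist_force: [-1.1, 0.8, 2.5]
finger_gap: 47.6
gripper_force: 7.8
clock: 6.95
position: [566.1, -325.8, 60.6]
tcp_rot: [1.982, 2.438, -0.0]
wrist_force: [0.4, 1.5, 3.2]
finger_gap: 47.6
gripper_force: 7.8
t 6.95 pos [ 566.07 -325.8    60.55] yaw_y 11.78 tilt [-0. -0.] F [0.4 1.5 3.2] T [ 0.05  0.1  -0.03] gap 47.57 gf 7.83
```

```bash
python3 -m crank '[[0,0,0,0,0,-0.3,-0.08],[0,0,0,0,0,-0.3,-0.08],[0,0,0,0,0,-0.3,-0.08],[0,0,0,0,0,-0.3,-0.08]]'
python3 -c "
from plant import robot
from h import *
pose(robot.observe())"
python3 -m crank '[[0,0,0,0,0,-0.3,-0.08],[0,0,0,0,0,-0.3,-0.08],[0,0,0,0,0,-0.3,-0.08],[0,0,0,0,0,-0.3,-0.08]]'
python3 - <<'E'
from plant import robot
from h import *
pose(robot.observe())
p,d=robot.read_camera('wrist');i=robot.camera_info('wrist')
cv2.imwrite('pics/w3.png',p[:,:,::-1][120:320,160:480])
E
```

```text
clock: 7.45
position: [566.0, -325.8, 60.6]
tcp_rot: [-1.754, -2.606, 0.0]
wrist_force: [0.3, 0.7, 3.7]
finger_gap: 47.4
gripper_force: 7.8
t 7.45 pos [ 566.   -325.77   60.56] yaw_y 22.13 tilt [-0. -0.] F [0.3 0.7 3.7] T [ 0.1   0.14 -0.07] gap 47.36 gf 7.84
clock: 7.95
position: [565.9, -325.8, 60.6]
tcp_rot: [-1.512, -2.753, 0.0]
wrist_force: [-0.8, -0.2, 4.3]
finger_gap: 47.8
gripper_force: 7.8
t 7.95 pos [ 565.87 -325.77   60.56] yaw_y 32.44 tilt [-0. -0.] F [-0.8 -0.2  4.3] T [0.07 0.19 0.02] gap 47.83 gf 7.84
```

View pics/w3.png

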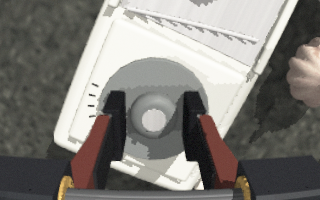

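The dial follows the gripper to about 0.42 rad, with the tabs in crop columns about 115 and 190. Now I'll ease the fingers so the tabs rest on the rim, then turn slowly.

```bash
python3 -m crank '[[0,0,0,0,0,0,-0.17],[0,0,0,0,0,0,-0.17],[0,0,0,0,0,0,-0.17]]'
python3 -m crank '[[0,0,0,0,0,-0.2,-0.17],[0,0,0,0,0,-0.2,-0.17],[0,0,0,0,0,-0.2,-0.17],[0,0,0,0,0,-0.2,-0.17],[0,0,0,0,0,-0.2,-0.17]]'
python3 -c "
from plant import robot
from h import *
pose(robot.observe())"
python3 -m crank '[[0,0,0,0,0,-0.2,-0.17],[0,0,0,0,0,-0.2,-0.17],[0,0,0,0,0,-0.2,-0.17]]'
python3 -c "
from plant import robot
from h import *
pose(robot.observe())"
```

```text
clock: 8.38
position: [566.0, -325.7, 60.2]
tcp_rot: [-1.516, -2.751, 0.0]
wrist_force: [0.2, -0.4, 0.6]
finger_gap: 51.4
gripper_force: 0.0
clock: 9.0
position: [566.0, -325.9, 60.4]
tcp_rot: [-1.303, -2.859, 0.0]
wrist_force: [-0.7, -1.5, -1.0]
finger_gap: 51.2
gripper_force: 2.7
t 9.0 pos [ 566.   -325.87   60.38] yaw_y 40.99 tilt [-0. -0.] F [-0.7 -1.5 -1. ] T [-0.17  0.03 -0.23] gap 51.19 gf 2.68
clock: 9.38
position: [565.9, -325.8, 60.4]
tcp_rot: [-1.173, -2.914, 0.0]
wrist_force: [-0.8, -1.0, -1.4]
finger_gap: 51.1
gripper_force: 2.8
t 9.38 pos [ 565.95 -325.85   60.44] yaw_y 46.15 tilt [-0. -0.] F [-0.8 -1.  -1.4] T [-0.33  0.09 -0.2 ] gap 51.05 gf 2.8
```

```bash
P='
from plant import robot
from h import *
pose(robot.observe())'
python3 -m crank '[[0,0,0,0,0,-0.15,-0.17],[0,0,0,0,0,-0.15,-0.17],[0,0,0,0,0,-0.15,-0.17]]' >/dev/null; python3 -c "$P"
python3 -m crank '[[0,0,0,0,0,-0.15,-0.17],[0,0,0,0,0,-0.15,-0.17]]' >/dev/null; python3 -c "$P"
python3 -m crank '[[0,0,0,0,0,-0.15,-0.17],[0,0,0,0,0,-0.15,-0.17]]' >/dev/null; python3 -c "$P"
```

```text
t 9.75 pos [ 565.95 -325.85   60.46] yaw_y 49.99 tilt [-0. -0.] F [-0.7 -1.1 -2.1] T [-0.35  0.22 -0.18] gap 51.63 gf 2.91
t 10.0 pos [ 565.95 -325.87   60.49] yaw_y 52.57 tilt [-0. -0.] F [-0.2 -3.3 -1.6] T [-0.42  0.25 -0.08] gap 51.28 gf 2.73
t 10.25 pos [ 565.89 -325.93   60.52] yaw_y 55.16 tilt [-0. -0.] F [-2.3 -3.3 -1.1] T [-0.45  0.4  -0.03] gap 51.62 gf 2.32
```

```bash
P='
from plant import robot
from h import *
pose(robot.observe())'
python3 -m crank '[[0,0,0,0,0,-0.15,-0.17],[0,0,0,0,0,-0.15,-0.17]]' >/dev/null; python3 -c "$P"
python3 -m crank '[[0,0,0,0,0,-0.15,-0.17],[0,0,0,0,0,-0.15,-0.17]]' >/dev/null
python3 - <<'E'
from plant import robot
from h import *
pose(robot.observe())
p,d=robot.read_camera('wrist');i=robot.camera_info('wrist')
cv2.imwrite('pics/w4.png',cv2.resize(p[:,:,::-1][150:300,200:430],None,fx=2.5,fy=2.5))
E
```

```text
t 10.5 pos [ 566.07 -325.63   60.59] yaw_y 57.73 tilt [-0.  0.] F [-1.6 -1.8 -0.3] T [-0.12  0.29  0.01] gap 51.49 gf 6.2
t 10.75 pos [ 566.17 -325.51   60.62] yaw_y 60.3 tilt [0. 0.] F [-2.  -1.   0.4] T [-0.11  0.2   0.01] gap 51.38 gf 6.6
```

View pics/w4.png

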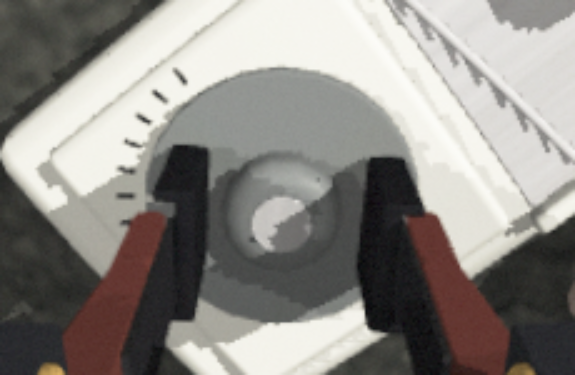

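At yaw about 57.5° the pad force jumped to 6.5 N, the spring load for 3.3 mm in, so the tabs popped into the catch. I'll back the twist off slightly, open and check.

```bash
python3 -m crank '[[0,0,0,0,0,0.1,-0.22],[0,0,0,0,0,0.1,-0.26],[0,0,0,0,0,0,-0.3]]'
python3 -m crank '[[0,0,0,0,0,0,-0.33],[0,0,0,0,0,0,-0.5],[0,0,0,0,0,0,-0.7],[0,0,0,0,0,0,-0.8],[0,0,0,0,0,0,-0.8]]'
python3 -m crank '[[0,0,-0.6,0,0,0,-0.8],[0,0,-0.6,0,0,0,-0.8],[0,0,0,0,0,0,-0.8]]'
python3 - <<'E'
from plant import robot
from h import *
s=robot.observe();pose(s)
p,d=robot.read_camera('wrist');i=dict(robot.camera_info('wrist'),p=p,d=d)
tabs(i)
cv2.imwrite('pics/w5.png',p[:,:,::-1])
E
```

```text
clock: 11.18
position: [566.1, -325.7, 60.5]
tcp_rot: [0.853, 3.023, 0.0]
wrist_force: [-1.4, -0.4, 0.3]
finger_gap: 56.9
gripper_force: 4.5
clock: 11.8
position: [566.2, -325.7, 60.5]
tcp_rot: [0.853, 3.024, -0.0]
wrist_force: [-0.9, -0.5, -0.5]
finger_gap: 79.2
gripper_force: 0.0
clock: 12.18
position: [567.9, -327.0, 123.0]
tcp_rot: [0.851, 3.019, -0.003]
wrist_force: [-0.0, 0.6, -0.7]
finger_gap: 78.9
gripper_force: 0.0
t 12.18 pos [ 567.9  -326.99  123.01] yaw_y 58.5 tilt [ 0.004 -0.003] F [-0.   0.6 -0.7] T [-0.05  0.01  0.03] gap 78.86 gf 0.0
tab [473.  82.] 320 mean [ 539.3 -164.2   88.6] rect [ 540.  -161.3] [13.3 25.3] 71.5 z [80.8 88.7 96. ]
tab [278. 210.] 414 mean [ 549.1 -345.8   88.2] rect [ 549.9 -347.9] [10.1 33.8] 56.3 z [81.4 89.6 90.9]
tab [348. 214.] 394 mean [ 579.9 -301.5   88.7] rect [ 581.7 -301. ] [ 9.5 33.7] 55.2 z [82.5 89.7 91.1]
hub [463.  80.] 4781 mean [ 538.5 -161.    67.8] rect [ 541.8 -155.3] [91.6 58.1] 7.8 z [65.2 68.  69.6]
hub [279. 184.] 41 mean [ 536.2 -338.9   67.6] rect [ 536.1 -339. ] [9.2 1.4] 55.3 z [63.5 67.7 71.9]
hub [313. 204.] 920 mean [ 565.5 -324.3   65.6] rect [ 566.1 -324.1] [29.4 29.2] 58.6 z [63.5 65.6 67.5]
knob [494.  79.] 965 mean [ 541.4 -157.3  108.1] rect [ 542.2 -155.4] [27.3 28.8] 77.9 z [104.6 108.5 110.2]
hous [391.  61.] 1525 mean [ 495.8 -203.5   49.7] rect [ 496.1 -196. ] [ 12.3 168.8] 7.8 z [48.2 49.7 51.1]
hous [458. 157.] 1110 mean [ 601.1 -188.3   49.7] rect [ 599.8 -177.9] [  8.4 175.4] 8.1 z [47.8 49.8 51.1]
hous [314. 176.] 4041 mean [ 549.1 -313.5   48.7] rect [ 566.  -324.5] [99.4 94.8] 8.2 z [47.4 48.6 49.9]
hous [495. 156.] 98 mean [ 619.7 -152.6   49.8] rect [ 619.6 -148.5] [ 6.3 38.3] 7.4 z [47.4 49.6 52.1]
hous [311. 246.] 962 mean [ 604.2 -349.9   48.5] rect [ 595.9 -343.7] [45.4 47.9] 8.6 z [47.4 48.5 49.6]
```

View pics/w5.png

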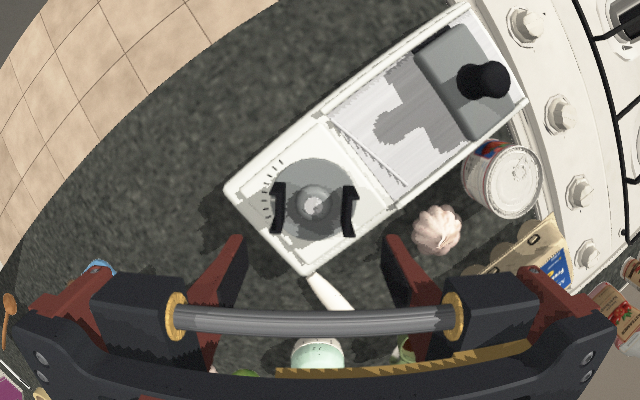

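The tabs are fully out (56.7 mm between centres, same as at the start) and the dial is at about 0.83 rad. Next, the carriage.

```bash
python3 -m crank '[[0,0,-0.3,0,0,-0.924,-0.5],[0,0,0,0,0,-0.924,-0.5],[0,0,0,0,0,-0.924,-0.5],[0,0,0,0,0,-0.924,-0.5],[0,0,0,0,0,-0.924,-0.5],[0,0,0,0,0,0,-0.5]]'
python3 -c "
from plant import robot
from h import *
s=robot.observe();to(s,[542.2,-157,138])"
```

```text
clock: 12.98
position: [565.2, -325.2, 133.9]
tcp_rot: [0.223, -3.132, -0.002]
wrist_force: [0.6, -0.0, 0.1]
finger_gap: 66.0
gripper_force: 0.0
t 12.97 pos [ 565.23 -325.16  133.87] yaw_y 98.13 tilt [-0.002  0.001] F [ 0.6 -0.   0.1] T [ 0.   -0.05 -0.01] gap 65.96 gf 0.0
rows(tool,x0.05m): [-0.02   3.395 -0.077]
```

```bash
python3 -m crank '[[0,0.85,0,0,0,0,-0.5],[0,0.85,0,0,0,0,-0.5],[0,0.85,0,0,0,0,-0.5],[-0.02,0.85,0,0,0,0,-0.5],[0,0,0,0,0,0,-0.5],[0,0,0,0,0,0,-0.5]]'
python3 - <<'E'
from plant import robot
from h import *
s=robot.observe();to(s,[542.2,-157,80])
p,d=robot.read_camera('wrist');i=dict(robot.camera_info('wrist'),p=p,d=d)
tabs(i)
cv2.imwrite('pics/w6.png',p[:,:,::-1])
E
```

```text
clock: 13.72
position: [543.0, -157.8, 135.2]
tcp_rot: [0.223, -3.134, 0.001]
wrist_force: [0.4, -0.6, 0.3]
finger_gap: 65.6
gripper_force: 0.0
t 13.72 pos [ 542.97 -157.78  135.19] yaw_y 98.15 tilt [-0.    -0.001] F [ 0.4 -0.6  0.3] T [ 0.05 -0.02 -0.02] gap 65.57 gf 0.0
rows(tool,x0.05m): [0.013 0.018 1.104]
tab [110. 188.] 344 mean [ 551.  -346.5   88.4] rect [ 551.4 -349.2] [11.1 35. ] 54.2 z [81.3 89.9 92.3]
tab [316. 198.] 168 mean [ 533.5 -157.2   88.6] rect [ 535.5 -156.7] [ 9.5 24.6] 8.1 z [81.3 88.6 96.1]
tab [151. 227.] 322 mean [ 581.8 -300.9   88.8] rect [ 583.4 -301.7] [10.1 33.5] 54.8 z [81.5 90.7 92.5]
hub [316. 194.] 5005 mean [ 536.8 -156.7   69.1] rect [ 542.9 -155.8] [90.  58.5] 8.2 z [66.7 69.3 70.7]
hub [124. 180.] 137 mean [ 548.3 -343.7   67.6] rect [ 552.5 -345.1] [10.1 34.1] 71.8 z [63.3 67.3 71.8]
hub [141. 201.] 615 mean [ 566.5 -323.6   66.9] rect [ 567.2 -325. ] [30.7 30.5] 5.9 z [64.2 67.  69.1]
hub [169. 210.] 53 mean [ 570.7 -292.4   67.4] rect [ 570.8 -292.6] [9.6 2.5] 53.7 z [63.8 66.8 71.4]
knob [316. 218.] 1062 mean [ 542.4 -156.   109.6] rect [ 543.5 -155.8] [28.3 27.2] 7.9 z [106.9 110.  111.4]
hous [281. 141.] 1647 mean [ 496.1 -194.    50.9] rect [ 497.4 -193.8] [ 12.1 173.8] 7.6 z [49.3 51.  52.3]
hous [164. 184.] 2796 mean [ 552.5 -307.2   50. ] rect [ 567.3 -325.4] [99.9 96. ] 8.3 z [48.1 50.1 51.4]
hous [205. 196.] 275 mean [ 558.8 -261.4   48.2] rect [ 559.  -261.1] [91.2  7.5] 20.5 z [47.1 48.2 49.3]
hous [126. 226.] 428 mean [ 605.4 -356.3   50.3] rect [ 603.1 -361.1] [50.5 30.5] 45.3 z [49.  50.3 51.3]
hous [217. 247.] 239 mean [ 610.3 -246.7   50.8] rect [ 610.7 -246.2] [ 7.7 37.3] 8.1 z [48.5 51.1 52.4]
hous [313. 249.] 609 mean [ 597.2 -150.4   51.2] rect [ 597. -150.] [  7.2 110.5] 8.2 z [48.5 51.4 52.6]
hous [313. 270.] 126 mean [ 620.8 -146.6   50. ] rect [ 621.5 -145.4] [ 7.  41.5] 0.0 z [47.3 49.9 52.8]
```

View pics/w6.png

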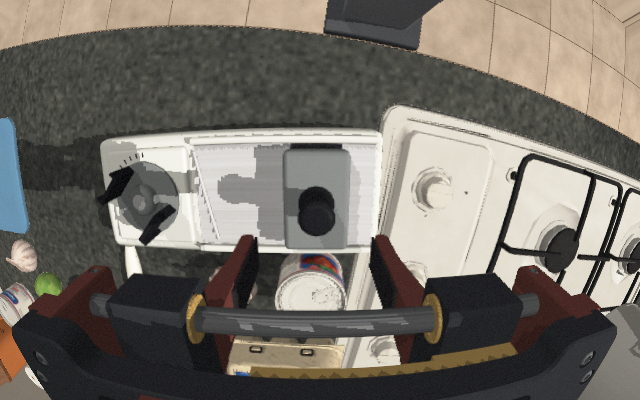

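The knob at (316,215) is centred between the fingers and the dial is unchanged. I'll lower and cage the knob with slack.

```bash
python3 -m crank '[[0.01,0.01,0.5,0,0,0,-0.5],[0,0,0.5,0,0,0,-0.5],[0,0,0.08,0,0,0,0],[0,0,0,0,0,0,0.2],[0,0,0,0,0,0,0.2],[0,0,0,0,0,0,0.2],[0,0,0,0,0,0,0.2],[0,0,0,0,0,0,0.2]]'
python3 -m crank '[[0,-0.1,0,0,0,0,0.2],[0,-0.1,0,0,0,0,0.2],[0,-0.1,0,0,0,0,0.2],[0,-0.1,0,0,0,0,0.2]]'
python3 -c "
from plant import robot
from h import *
pose(robot.observe())"
```

```text
clock: 14.78
position: [542.4, -156.9, 81.7]
tcp_rot: [-0.225, 3.133, -0.0]
wrist_force: [-0.4, 1.0, -0.4]
finger_gap: 35.3
gripper_force: 0.0
clock: 15.28
position: [544.9, -176.8, 81.4]
tcp_rot: [0.225, -3.133, -0.001]
wrist_force: [-1.1, 3.5, 0.7]
finger_gap: 35.2
gripper_force: 1.6
t 15.28 pos [ 544.89 -176.82   81.37] yaw_y 98.2 tilt [-0.001  0.   ] F [-1.1  3.5  0.7] T [ 0.66  0.1  -0.07] gap 35.21 gf 1.6
```

```bash
P='
from plant import robot
from h import *
pose(robot.observe())'
python3 -m crank '[[0,-0.06,0,0,0,0,0.2],[0,-0.06,0,0,0,0,0.2],[0,-0.06,0,0,0,0,0.2],[0,-0.06,0,0,0,0,0.2],[0,-0.06,0,0,0,0,0.2]]'>/dev/null; python3 -c "$P"
python3 -m crank '[[0,-0.08,0,0,0,0,0.2],[0,-0.08,0,0,0,0,0.2],[0,-0.08,0,0,0,0,0.2],[0,-0.08,0,0,0,0,0.2],[0,-0.08,0,0,0,0,0.2],[0,-0.08,0,0,0,0,0.2],[0,-0.08,0,0,0,0,0.2],[0,-0.04,0,0,0,0,0.2]]'>/dev/null; python3 -c "$P"
```

```text
t 15.9 pos [ 547.09 -191.72   81.41] yaw_y 98.21 tilt [-0.  0.] F [-0.2  2.9  1.1] T [ 0.64  0.19 -0.02] gap 35.14 gf 1.46
t 16.9 pos [ 550.71 -218.92   81.15] yaw_y 98.14 tilt [-0.002  0.005] F [-1.  13.5  4. ] T [2.55 0.25 0.02] gap 35.32 gf 6.39
```

```bash
python3 -m crank '[[0,0,0,0,0,0,0.2],[0,0,0,0,0,0,0.2]]'
python3 - <<'E'
from plant import robot
from h import *
s=robot.observe();pose(s)
p,d=robot.read_camera('wrist');i=dict(robot.camera_info('wrist'),p=p,d=d)
tabs(i)
cv2.imwrite('pics/w7.png',p[:,:,::-1])
E
```

```text
clock: 17.15
position: [550.8, -218.8, 81.2]
tcp_rot: [0.224, -3.132, -0.007]
wrist_force: [-1.0, 10.4, 3.4]
finger_gap: 35.3
gripper_force: 5.0
t 17.15 pos [ 550.75 -218.78   81.19] yaw_y 98.17 tilt [-0.002  0.004] F [-1.  10.4  3.4] T [1.95 0.29 0.01] gap 35.34 gf 5.0
tab [133. 207.] 554 mean [ 549.7 -346.    88.7] rect [ 551.  -348.8] [10.4 34.2] 55.8 z [81.2 90.5 92.4]
tab [322. 224.] 352 mean [ 541.5 -214.4   88.7] rect [ 543.5 -213.4] [10.1 25.5] 10.3 z [80.9 89.3 96.4]
tab [191. 257.] 475 mean [ 579.8 -300.    89.3] rect [ 583.3 -301.2] [10.1 34.1] 56.5 z [81.9 91.  92.6]
hub [319. 207.] 6521 mean [ 538.3 -216.6   69. ] rect [ 550.6 -211.9] [90.7 58.5] 7.8 z [66.5 69.2 70.5]
hub [150. 195.] 168 mean [ 546.4 -342.9   67.4] rect [ 552.  -344.7] [10.1 33.8] 73.2 z [63.4 67.4 71.4]
hub [173. 222.] 1058 mean [ 565.8 -323.6   66.9] rect [ 567.4 -325.1] [30.6 29.8] 19.0 z [63.9 67.1 69. ]
hub [211. 235.] 71 mean [ 570.3 -291.9   67.7] rect [ 570.2 -291.9] [10.1  2.3] 54.1 z [63.8 67.8 71.3]
knob [325. 249.] 1736 mean [ 548.8 -211.9  109.8] rect [ 551.1 -209.6] [28.  32.5] 0.6 z [106.7 110.1 111.8]
knob [277. 242.] 122 mean [ 547.1 -239.6  112.5] rect [ 552.2 -236.6] [22.2  7.8] 31.6 z [108.3 113.1 115.6]
hous [336. 149.] 2527 mean [ 497.9 -209.1   50.8] rect [ 496.9 -193. ] [ 12.8 174.8] 8.1 z [49.1 50.9 52.2]
hous [199. 197.] 4714 mean [ 549.4 -309.5   50. ] rect [ 566.7 -325.4] [99. 96.] 8.0 z [48.1 50.2 51.3]
hous [253. 202.] 341 mean [ 547.5 -264.9   48.2] rect [ 548.3 -264.3] [70.7  5.6] 19.6 z [47.2 48.2 49.4]
hous [152. 252.] 750 mean [ 605.7 -353.4   50.2] rect [ 606.  -356.4] [54.1 33.4] 53.3 z [49.  50.3 51.2]
hous [414. 275.] 536 mean [ 592.3 -124.9   50.8] rect [ 592.6 -124.1] [ 7.1 64. ] 8.2 z [48.  51.2 52.4]
hous [315. 282.] 179 mean [ 607.4 -208.4   51.4] rect [ 607.4 -209.4] [ 5.6 53. ] 3.1 z [50.3 51.4 52.3]
```

View pics/w7.png

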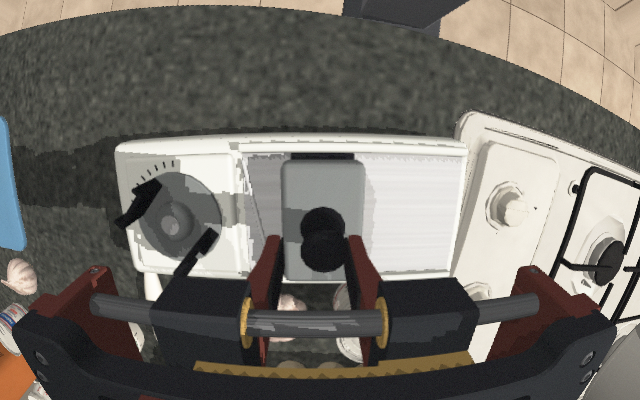

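The block has moved 56.6 mm and force is up at 10 N. I'll press a little further in 1 mm steps to tell a hard stop from resistance.

```bash
P='
from plant import robot
from h import *
pose(robot.observe())'
python3 -m crank '[[0,-0.02,0,0,0,0,0.2],[0,0,0,0,0,0,0.2]]'>/dev/null; python3 -c "$P"
python3 -m crank '[[0,-0.02,0,0,0,0,0.2],[0,0,0,0,0,0,0.2]]'>/dev/null; python3 -c "$P"
python3 -m crank '[[0,-0.02,0,0,0,0,0.2],[0,0,0,0,0,0,0.2]]'>/dev/null; python3 -c "$P"
```

```text
t 17.45 pos [ 550.72 -218.89   81.12] yaw_y 98.16 tilt [-0.002  0.006] F [-2.3 12.4  4.1] T [ 2.48  0.29 -0.03] gap 35.32 gf 6.19
t 17.7 pos [ 550.71 -219.04   81.07] yaw_y 98.15 tilt [-0.002  0.007] F [-1.6 14.6  4.8] T [2.82 0.25 0.03] gap 35.47 gf 7.35
t 17.95 pos [ 551.41 -221.27   82.3 ] yaw_y 98.18 tilt [-0.001  0.005] F [-3.7 12.6 11.8] T [2.53 0.64 0.02] gap 35.19 gf 8.17
```

Run:
```python
from plant import robot
from h import *
p,d=robot.read_camera('scene')
a=p[:,:,::-1][120:270,190:390]
p2,d2=robot.read_camera('top');b=p2[:,:,::-1][130:290,190:410]
A=cv2.resize(a,(400,300));B=cv2.resize(b,(400,300))
cv2.imwrite('pics/s8.png',np.hstack([A,B]))
i=dict(robot.camera_info('scene'),p=p,d=d);P=cloud(i)
np.savez('s8.npz',P=P,p=p)
```

```text
(no output)
```

View pics/s8.png

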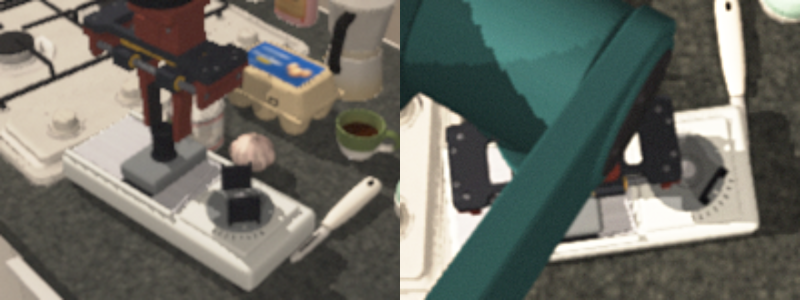

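Run:
```python
from plant import robot
from h import *
P=np.load('s8.npz')['P']
m=(P[...,2]>100)&(abs(P[...,0]-575)<35)&(P[...,1]<-255)&(P[...,1]>-325)
print('over tab_1: n',m.sum(),np.percentile(P[m][:,2],[1,10,50]) if m.sum() else '')
s=robot.observe();pose(s)
p,d=robot.read_camera('wrist');i=dict(robot.camera_info('wrist'),p=p,d=d)
tabs(i)
W=wcloud(i)
# heights of dark/red things in view near finger links
```

```text
over tab_1: n 2003 [190.60945    219.1530625  323.49165099]
t 18.05 pos [ 551.43 -221.35   82.37] yaw_y 98.17 tilt [-0.001  0.004] F [-3.9 12.  12.1] T [2.56 0.64 0.06] gap 34.76 gf 8.06
tab [137. 206.] 564 mean [ 549.9 -346.1   88.6] rect [ 551.  -348.9] [10.2 34.8] 55.4 z [80.9 90.5 92.4]
tab [326. 223.] 348 mean [ 541.5 -214.5   88.5] rect [ 543.3 -212.7] [10.2 25.3] 6.5 z [80.7 88.7 96.2]
tab [195. 257.] 489 mean [ 580.3 -300.4   89.4] rect [ 583.2 -301.4] [10.3 34.3] 56.2 z [81.9 91.1 92.6]
hub [322. 207.] 6469 mean [ 538.7 -216.8   69.1] rect [ 550.8 -212.1] [90.6 58.7] 8.3 z [66.6 69.2 70.5]
hub [154. 194.] 163 mean [ 546.1 -342.6   67.6] rect [ 552.  -344.8] [ 9.4 34.2] 71.8 z [63.4 67.4 71.8]
hub [176. 221.] 1073 mean [ 565.8 -323.7   66.9] rect [ 567.3 -325.3] [31.  30.2] 61.6 z [64.  67.1 69. ]
hub [214. 234.] 80 mean [ 570.  -292.4   67.9] rect [ 570.3 -292.7] [10.1  3.8] 72.1 z [63.5 67.9 71.6]
knob [328. 248.] 1588 mean [ 548.9 -213.   109.7] rect [ 549.8 -212.6] [26.3 32. ] 74.8 z [106.4 110.1 111.8]
knob [277. 242.] 104 mean [ 547.9 -242.   112.9] rect [ 552.7 -239.1] [22.   8.3] 32.5 z [109.7 113.5 115.5]
hous [341. 149.] 2357 mean [ 497.5 -207.5   50.9] rect [ 497. -194.] [ 12.3 173.9] 8.3 z [49.3 51.  52.2]
hous [202. 196.] 4735 mean [ 549.7 -309.8   50.1] rect [ 567.5 -325.2] [99.7 95.6] 8.2 z [48.3 50.2 51.4]
hous [256. 199.] 306 mean [ 545.5 -265.7   48.2] rect [ 546.7 -265.4] [66.4  5.3] 18.5 z [47.2 48.2 49.2]
hous [155. 251.] 761 mean [ 605.5 -353.3   50.3] rect [ 606.1 -356.3] [54.7 35.6] 52.1 z [49.1 50.3 51.4]
hous [415. 274.] 554 mean [ 592.5 -126.6   50.7] rect [ 593.  -125.5] [ 6.9 67.8] 8.3 z [47.8 51.1 52.5]
hous [309. 280.] 210 mean [ 608.3 -216.4   51.1] rect [ 606.9 -212.1] [ 7.4 53.3] 5.5 z [50.1 51.2 52.2]
```

The block hasn't moved against 15 N; the pad just rode up the knob, so this is a stop. The camera travel is 57 mm against 70 expected, so the carriage may have started part-way. I'll reseat the fingers, then check by sliding back to the far end to confirm the full stroke.

```bash
P='
from plant import robot
from h import *
pose(robot.observe())'
python3 -m crank '[[0,0.1,0,0,0,0,0.2],[0,0.06,0.06,0,0,0,0.2],[0,0,0,0,0,0,0.2]]'>/dev/null; python3 -c "$P"
python3 -m crank '[[0,0.08,0,0,0,0,0.2],[0,0.1,0,0,0,0,0.2],[0,0.1,0,0,0,0,0.2],[0,0.1,0,0,0,0,0.2],[0,0.1,0,0,0,0,0.2],[0,0.1,0,0,0,0,0.2],[0,0.1,0,0,0,0,0.2],[0,0.1,0,0,0,0,0.2],[0,0.1,0,0,0,0,0.2],[0,0.1,0,0,0,0,0.2],[0,0.1,0,0,0,0,0.2],[0,0.04,0,0,0,0,0.2]]'>/dev/null; python3 -c "$P"
```

```text
t 18.48 pos [ 552.37 -219.29   81.7 ] yaw_y 98.27 tilt [ 0.003 -0.005] F [-6.8 -1.9 20.2] T [0.04 1.26 0.16] gap 35.18 gf 9.34
t 19.98 pos [ 544.7  -164.08   81.69] yaw_y 98.27 tilt [ 0.004 -0.006] F [-6.6 -3.9 20.8] T [-0.36  1.31  0.14] gap 34.71 gf 9.04
```

Run:
```python
from plant import robot
from h import *
s=robot.observe();pose(s)
p,d=robot.read_camera('wrist');i=dict(robot.camera_info('wrist'),p=p,d=d)
cv2.imwrite('pics/w9.png',p[:,:,::-1])
tabs(i)
```

```text
t 19.98 pos [ 544.7  -164.08   81.69] yaw_y 98.27 tilt [ 0.004 -0.006] F [-6.6 -3.9 20.8] T [-0.36  1.31  0.14] gap 34.71 gf 9.04
tab [ 81. 203.] 494 mean [ 549.7 -345.1   88. ] rect [ 551.1 -348.6] [10.8 35. ] 54.9 z [80.9 89.4 92.2]
tab [324. 221.] 343 mean [ 533.5 -158.5   88.8] rect [ 535.7 -157.5] [10.6 25.1] 8.8 z [81.3 89.1 95.9]
tab [128. 251.] 444 mean [ 581.  -299.8   88.7] rect [ 583.3 -300.7] [10.1 34. ] 56.5 z [81.3 90.4 92.4]
hub [320. 205.] 6564 mean [ 530.9 -160.9   69. ] rect [ 543.2 -156.2] [90.8 58.7] 8.4 z [66.5 69.2 70.5]
hub [ 97. 194.] 198 mean [ 547.9 -343.    67.6] rect [ 552.  -344.4] [ 9.3 34.8] 72.2 z [63.7 67.5 71.6]
hub [118. 218.] 786 mean [ 566.  -322.7   66.7] rect [ 566.9 -324.4] [30.5 30.2] 48.8 z [63.9 66.9 68.9]
hub [148. 230.] 76 mean [ 570.4 -291.6   67.6] rect [ 570.2 -291.6] [9.8 2.6] 50.1 z [63.6 67.7 71.6]
hub [135. 254.] 58 mean [ 595.7 -307.2   67.9] rect [ 593.2 -306.6] [ 4.8 11.9] 80.1 z [64.1 68.1 71.4]
knob [325. 247.] 1655 mean [ 541.6 -157.2  109.6] rect [ 543.8 -157.4] [29.1 25.7] 4.7 z [106.4 110.  111.3]
knob [273. 237.] 66 mean [
[... 432 characters left out ...]
.7 -305.4   50. ] rect [ 567.  -324.9] [99.  96.3] 7.6 z [48.1 50.1 51.3]
hous [191. 210.] 379 mean [ 556.9 -261.2   48.2] rect [ 559.  -260.3] [93.   5.7] 19.7 z [47.2 48.1 49.3]
hous [103. 244.] 441 mean [ 605.4 -356.2   50.2] rect [ 602.1 -361.6] [48.1 27.7] 42.4 z [49.1 50.1 51.2]
hous [218. 273.] 535 mean [ 608.5 -236.5   50.6] rect [ 609.2 -236.7] [ 8.  57.8] 8.3 z [47.7 51.  52.2]
hous [385. 275.] 95 mean [588.4 -96.7  50.7] rect [589.1 -96.8] [ 6.  12.2] 3.6 z [47.4 51.  52.2]
hous [311. 279.] 130 mean [ 599.8 -157.1   51.3] rect [ 599.9 -155.1] [ 6.  51.3] 2.2 z [50.1 51.3 52.6]
hous [321. 300.] 212 mean [ 620.5 -145.8   50.1] rect [ 621.  -144.2] [44.1  7.7] 90.0 z [47.4 50.  52.7]
```

View pics/w9.png

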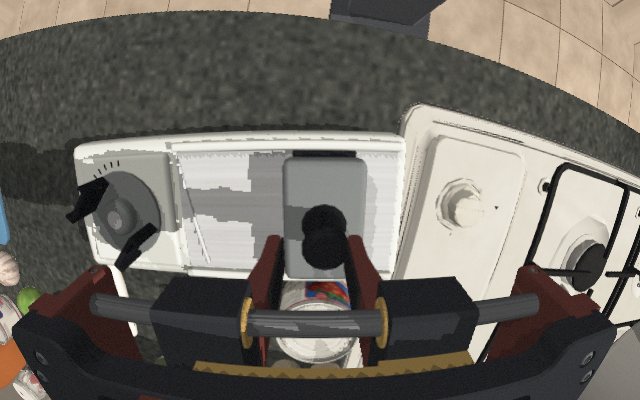

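The fingers are bearing on the carriage with 20 N vertically, so they have ridden onto some part of the knob. I'll lift off, open and re-grip lower, at the stated neck height.

```bash
python3 -m crank '[[0,0,-0.06,0,0,0,0.1],[0,0,-0.06,0,0,0,-0.2],[0,0,-0.2,0,0,0,-0.5],[0,0,-0.6,0,0,0,-0.5],[0,0,-0.2,0,0,0,-0.5],[0,0,0,0,0,0,-0.5]]'
python3 - <<'E'
from plant import robot
from h import *
s=robot.observe();to(s,[543,-157,74])
p,d=robot.read_camera('wrist');i=dict(robot.camera_info('wrist'),p=p,d=d);W=wcloud(i)
tabs(i)
q=W[(W[...,2]>71)&(abs(W[...,0]-543)<25)&(abs(W[...,1]+157)<25)]
for z in range(72,114,4):
    b=q[abs(q[:,2]-z)<2]
    if len(b)>3:print(z,len(b),'min',b.min(0).round(1),'max',b.max(0).round(1))
E
```

```text
clock: 20.78
position: [543.5, -161.2, 135.1]
tcp_rot: [-0.225, 3.132, -0.002]
wrist_force: [0.6, 2.0, -0.6]
finger_gap: 65.9
gripper_force: 0.0
t 20.77 pos [ 543.49 -161.18  135.13] yaw_y 98.21 tilt [ 0.002 -0.001] F [ 0.6  2.  -0.6] T [-0.   -0.    0.06] gap 65.88 gf 0.0
rows(tool,x0.05m): [-0.     0.086  1.223]
tab [113. 188.] 335 mean [ 550.1 -345.8   87.8] rect [ 550.4 -348.3] [10.8 34.4] 55.6 z [81.3 89.1 91.3]
tab [319. 198.] 172 mean [ 532.9 -157.7   88.2] rect [ 535.1 -157.2] [10.5 25.3] 8.1 z [80.8 88.1 96.1]
tab [154. 227.] 314 mean [ 580.6 -299.9   88.3] rect [ 582.7 -301. ] [10.  34.4] 54.8 z [81.2 89.8 91.6]
hub [318. 194.] 5048 mean [ 535.9 -157.    68.3] rect [ 542.2 -155.6] [90.2 58.6] 8.0 z [65.9 68.5 69.8]
hub [126. 180.] 123 mean [ 547.2 -342.5   67.8] rect [ 551.4 -344.2] [ 9.4 33.6] 71.0 z [63.8 67.7 71.5]
hub [144. 200.] 594 mean [ 565.7 -323.3   66. ] rect [ 566.8 -324.1] [30.  29.7] 44.9 z [63.5 66.1 68.1]
hub [171. 210.] 47 mean [ 569.7 -291.5   67.8] rect [ 569.7 -291.7] [9.7 1.4] 55.3 z [63.6 68.  71.6]
hub [159. 231.] 45 mean [ 593.9 -306.    68.4] rect [
[... 864 characters left out ...]
2] [ 7.5 44.2] 1.1 z [47.3 50.2 52.2]
72 117 min [ 521.8 -170.3   71. ] max [ 546.8 -140.5   74. ]
76 51 min [ 529.4 -169.1   74. ] max [ 544.  -144.6   77.8]
80 39 min [ 530.4 -168.6   78. ] max [ 540.7 -144.    82. ]
84 32 min [ 530.  -168.5   82.2] max [ 540.3 -144.1   85.9]
88 48 min [ 529.8 -168.9   86. ] max [ 542.  -146.6   90. ]
92 42 min [ 530.3 -168.9   90.1] max [ 542.  -146.    93.5]
96 35 min [ 530.2 -167.    94.1] max [ 537.1 -147.2   97.9]
100 9 min [ 530. -163.   98.] max [ 532.4 -152.4   99.2]
104 69 min [ 528.7 -169.9  102.7] max [ 557.4 -141.4  106. ]
108 829 min [ 528.6 -169.8  106. ] max [ 556.9 -142.   110. ]
112 176 min [ 531.8 -166.1  110. ] max [ 552.5 -146.5  111.4]
```

```bash
P='
from plant import robot
from h import *
pose(robot.observe())'
python3 -m crank '[[0,0.08,0.48,0,0,0,-0.4],[0,0,0.48,0,0,0,-0.2],[0,0,0,0,0,0,0.05],[0,0,0,0,0,0,0.05],[0,0,0,0,0,0,0.05]]'>/dev/null; python3 -c "$P"
python3 -m crank '[[0,0.06,0,0,0,0,0.05],[0,0.06,0,0,0,0,0.05],[0,0.04,0,0,0,0,0.05]]'>/dev/null; python3 -c "$P"
python3 -m crank '[[0,0.03,0,0,0,0,0.05],[0,0.03,0,0,0,0,0.05]]'>/dev/null; python3 -c "$P"
```

```text
t 21.45 pos [ 542.92 -157.28   87.26] yaw_y 98.2 tilt [ 0.001 -0.001] F [-0.2 -0.9  1. ] T [0.08 0.04 0.03] gap 41.52 gf 0.0
t 21.82 pos [ 541.09 -148.77   86.68] yaw_y 98.22 tilt [ 0. -0.] F [-0.2 -0.4  0.1] T [ 0.03 -0.   -0.  ] gap 41.56 gf 0.0
t 22.07 pos [ 540.63 -145.94   86.46] yaw_y 98.21 tilt [-0. -0.] F [-0.7 -0.2 -0.4] T [0.09 0.02 0.01] gap 41.66 gf 0.0
```

I've now viewed 11 pictures, one over the limit of 10. From here I'll use numeric measurements only.

Run:
```python
from plant import robot
from h import *
s=robot.observe();M=pose(s)
p,d=robot.read_camera('wrist');i=dict(robot.camera_info('wrist'),p=p,d=d);W=wcloud(i)
# coordinates in tool frame
T=(W-s['position'])@M
for nm,lo,hi in(('block',66,71),('cap',103,112),('neck',78,100)):
    m=(d>0)&(W[...,2]>lo)&(W[...,2]<hi)&(abs(T[...,0])<60)&(abs(T[...,1])<60)
    k,l,st,c=cv2.connectedComponentsWithStats(m.astype(np.uint8))
    for j in range(1,k):
        if st[j,4]>25:
            q=T[l==j];print(nm,c[j].round(),st[j,4],'toolmin',q.min(0).round(1),'max',q.max(0).round(1),'meancol',p[l==j].mean(0).round())
# hub distance
m=(d>0)&(W[...,2]>63.5)&(W[...,2]<69.5)&(abs(W[...,0]-566)<17)&(abs(W[...,1]+325)<17)
print('hub',cv2.minAreaRect(W[m][:,:2].astype(np.float32)))
m=(d>0)&(W[...,2]>66)&(W[...,2]<71)&(W[...,1]>-200)&(abs(W[...,0]-543)<60)&(W[...,1]<-100)
print('block',cv2.minAreaRect(W[m][:,:2].astype(np.float32)))
```

```text
t 22.07 pos [ 540.63 -145.94   86.46] yaw_y 98.21 tilt [-0. -0.] F [-0.7 -0.2 -0.4] T [0.09 0.02 0.01] gap 41.66 gf 0.0
block [302. 207.] 6016 toolmin [-46.7 -38.9  15.5] max [44.1 18.5 20.5] meancol [131. 133. 130.]
cap [297. 246.] 1467 toolmin [-15.6 -22.3 -25.5] max [ 13.2   3.5 -17.3] meancol [24. 24. 26.]
neck [299. 221.] 420 toolmin [  0.8 -22.9 -13.5] max [11.7  2.4  8.3] meancol [21. 21. 23.]
hub ((564.9075927734375, -324.5249938964844), (34.81920623779297, 29.850889205932617), 7.6882643699646)
block ((543.3994750976562, -156.05245971679688), (90.89826202392578, 57.49860763549805), 8.531540870666504)
```

```bash
P='
from plant import robot
from h import *
pose(robot.observe())'
for k in 1; do python3 -m crank '[[0,0.03,0,0,0,0,0.05],[0,0.03,0,0,0,0,0.05]]'>/dev/null; python3 -c "$P"
python3 -m crank '[[0,0.03,0,0,0,0,0.05],[0,0.03,0,0,0,0,0.05]]'>/dev/null; python3 -c "$P"
python3 -m crank '[[0,0.03,0,0,0,0,0.05],[0,0.03,0,0,0,0,0.05]]'>/dev/null; python3 -c "$P"; done
```

```text
t 22.38 pos [ 540.23 -143.05   86.45] yaw_y 98.2 tilt [-0. -0.] F [0.2 0.3 0.3] T [ 0.02 -0.04 -0.01] gap 41.67 gf 0.0
t 22.62 pos [ 539.8  -140.04   86.49] yaw_y 98.2 tilt [-0. -0.] F [-0.2  0.3  0.6] T [0.07 0.02 0.01] gap 41.69 gf 0.0
t 22.88 pos [ 539.33 -137.06   86.47] yaw_y 98.21 tilt [-0. -0.] F [-0.3 -0.3 -0.1] T [ 0.04 -0.01  0.04] gap 41.61 gf 0.0
```

```bash
cat > m.py <<'E'
from plant import robot
from h import *
s=robot.observe();M=pose(s)
p,d=robot.read_camera('wrist');i=dict(robot.camera_info('wrist'),p=p,d=d);W=wcloud(i)
T=(W-s['position'])@M
m=(d>0)&(W[...,2]>103)&(W[...,2]<112)&(abs(T[...,0])<60)&(abs(T[...,1])<60)&(p.max(2)<70)
k,l,st,c=cv2.connectedComponentsWithStats(m.astype(np.uint8))
for j in range(1,k):
    if st[j,4]>25:
        q=T[l==j];print('cap',c[j].round(),st[j,4],'tool',q.min(0).round(1),q.max(0).round(1))
m=(d>0)&(W[...,2]>66)&(W[...,2]<71)&(W[...,1]>-245)&(abs(W[...,0]-543)<60)&(W[...,1]<-100)
r=cv2.minAreaRect(W[m][:,:2].astype(np.float32));print('block',np.round(r[0],1),np.round(r[1],1))
m=(d>0)&(T[...,2]>-60)&(T[...,2]<3)&(abs(T[...,0])<30)&(abs(T[...,1])<60)&(W[...,2]>72)
k,l,st,c=cv2.connectedComponentsWithStats(m.astype(np.uint8))
for j in range(1,k):
    if st[j,4]>60:
        q=T[l==j];print('near',c[j].round(),st[j,4],'tool',np.percentile(q,2,axis=0).round(1),np.percentile(q,98,axis=0).round(1),'col',p[l==j].mean(0).round())
np.savez('last.npz',T=T,p=p,d=d)
E
python3 m.py
```

```text
t 22.88 pos [ 539.33 -137.06   86.47] yaw_y 98.21 tilt [-0. -0.] F [-0.3 -0.3 -0.1] T [ 0.04 -0.01  0.04] gap 41.61 gf 0.0
cap [286. 244.] 1026 tool [-14.8 -32.8 -25.4] [ 12.9  -5.5 -16.6]
block [ 543.5 -155.8] [90.9 57.7]
near [280. 245.] 2163 tool [-11.5 -28.9 -58.6] [11.8 -6.7  0.7] col [32. 26. 27.]
near [359. 255.] 749 tool [ -9.8  21.5 -59.5] [ 10.5  30.4 -28.4] col [53. 36. 35.]
```

The -y finger passed clean over the knob. The visible fingers end about 28 mm above the reported TCP, so earlier I was only clipping the knob cap. I'll recentre and go down further, checking the force as I go.

```bash
P='
from plant import robot
from h import *
pose(robot.observe())'
python3 -m crank '[[0,0,-0.2,0,0,0,-0.2],[0,-0.2,0,0,0,0,-0.5],[0,-0.2,0,0,0,0,-0.5],[0,0,0,0,0,0,-0.5]]'>/dev/null; python3 m.py
python3 -m crank '[[0,0,0.2,0,0,0,-0.5],[0,0,0.2,0,0,0,-0.5],[0,0,0,0,0,0,-0.5]]'>/dev/null; python3 -c "$P"
```

```text
t 23.43 pos [ 542.48 -158.15   96.43] yaw_y 98.13 tilt [ 0. -0.] F [-0.1  0.6  0.4] T [ 0.06 -0.03  0.03] gap 66.06 gf 0.0
cap [315. 239.] 1433 tool [-15.  -11.3 -15.5] [13.2 16.1 -6.7]
block [ 543.3 -155.6] [90.3 57.3]
near [315. 238.] 1574 tool [-12.3 -10.4 -14.9] [12.1 14.8  1.1] col [25. 26. 27.]
near [248. 257.] 912 tool [-10.3 -40.  -59.4] [ 10.5 -31.1 -27.7] col [47. 34. 33.]
near [380. 257.] 904 tool [-10.   33.8 -59.4] [ 10.7  42.8 -27.5] col [53. 39. 37.]
t 23.85 pos [ 541.04 -156.27   75.05] yaw_y 98.22 tilt [-0.003  0.001] F [-0.  -0.9  0. ] T [0.05 0.04 0.08] gap 65.67 gf 0.0
```

```bash
P='
from plant import robot
from h import *
pose(robot.observe())'
python3 -m crank '[[0,0.03,0.1,0,0,0,-0.5],[0,0,0.1,0,0,0,-0.5],[0,0,0.1,0,0,0,-0.5],[0,0,0.1,0,0,0,-0.5],[0,0,0,0,0,0,-0.5]]'>/dev/null; python3 m.py
python3 -m crank '[[0,0,0,0,0,0,-0.2],[0,0,0,0,0,0,0.1],[0,0,0,0,0,0,0.2],[0,0,0,0,0,0,0.2],[0,0,0,0,0,0,0.2]]'>/dev/null; python3 -c "$P"
```

```text
t 24.48 pos [ 541.68 -155.32   56.03] yaw_y 98.2 tilt [-0.001  0.   ] F [-0.2  0.2  0.2] T [0.04 0.05 0.01] gap 66.02 gf 0.0
cap [310. 271.] 2070 tool [-14.8 -15.2 -56. ] [ 12.9  12.6 -47.1]
cap [249. 267.] 172 tool [-11.2 -35.5 -56. ] [ 10.4 -31.8 -47. ]
cap [378. 267.] 160 tool [-10.6  33.  -55.9] [  9.8  35.8 -47. ]
block [ 543.6 -156.1] [91.  57.9]
near [310. 260.] 3173 tool [-11.9 -14.  -55.6] [ 11.6  11.5 -16.5] col [24. 24. 26.]
near [248. 257.] 901 tool [-10.8 -40.8 -59.6] [ 10.2 -31.9 -27.9] col [50. 36. 35.]
near [380. 257.] 891 tool [-10.3  33.2 -59.5] [ 10.4  42.  -27.8] col [55. 41. 39.]
t 25.15 pos [ 542.01 -155.5    56.5 ] yaw_y 98.2 tilt [-0. -0.] F [ 0.   0.8 -0.2] T [ 0.07 -0.    0.02] gap 35.26 gf 0.0
```

```bash
P='
from plant import robot
from h import *
pose(robot.observe())'
python3 -m crank '[[0,-0.06,0,0,0,0,0.2],[0,-0.08,0,0,0,0,0.2],[0,-0.1,0,0,0,0,0.2],[0,-0.1,0,0,0,0,0.2]]'>/dev/null; python3 -c "$P"
python3 -m crank '[[0,-0.1,0,0,0,0,0.2],[0,-0.1,0,0,0,0,0.2],[0,-0.1,0,0,0,0,0.2],[0,-0.1,0,0,0,0,0.2],[0,-0.1,0,0,0,0,0.2],[0,-0.1,0,0,0,0,0.2],[0,-0.08,0,0,0,0,0.2],[0,0,0,0,0,0,0.2]]'>/dev/null; python3 m.py
python3 -m crank '[[0,-0.04,0,0,0,0,0.2],[0,-0.04,0,0,0,0,0.2],[0,0,0,0,0,0,0.2]]'>/dev/null; python3 -c "$P"
```

```text
t 25.65 pos [ 544.27 -172.23   56.39] yaw_y 98.2 tilt [-0.     0.001] F [0.3 2.8 1.2] T [ 0.59 -0.   -0.  ] gap 35.59 gf 1.67
t 26.65 pos [ 549.27 -206.58   56.44] yaw_y 98.2 tilt [-0.    -0.001] F [-1.3  0.9  1.2] T [0.26 0.19 0.03] gap 35.35 gf 0.57
cap [322. 270.] 2177 tool [-14.6  -9.5 -55.6] [ 13.3  20.5 -46.6]
cap [279. 267.] 122 tool [-11.  -19.3 -55.5] [  9.9 -16.4 -46.6]
block [ 550.1 -202.2] [90.7 57. ]
near [326. 259.] 3768 tool [-11.1  -8.3 -57.3] [ 12.   25.8 -16.4] col [30. 27. 28.]
near [275. 255.] 716 tool [ -9.9 -25.5 -59.3] [ 10.3 -16.5 -28.2] col [56. 38. 36.]
t 27.07 pos [ 549.82 -209.98   56.46] yaw_y 98.2 tilt [-0. -0.] F [-1.5  2.8 -0. ] T [ 0.38  0.21 -0.02] gap 35.27 gf 1.22
```

Contact is clean at about 3 N. On to the end in smaller steps.

```bash
P='
from plant import robot
from h import *
pose(robot.observe())'
python3 -m crank '[[0,-0.04,0,0,0,0,0.2],[0,-0.04,0,0,0,0,0.2],[0,-0.04,0,0,0,0,0.2],[0,0,0,0,0,0,0.2]]'>/dev/null; python3 -c "$P"
python3 -m crank '[[0,-0.02,0,0,0,0,0.2],[0,-0.02,0,0,0,0,0.2],[0,-0.02,0,0,0,0,0.2],[0,0,0,0,0,0,0.2]]'>/dev/null; python3 -c "$P"
python3 -m crank '[[0,-0.02,0,0,0,0,0.2],[0,-0.02,0,0,0,0,0.2],[0,0,0,0,0,0,0.2]]'>/dev/null; python3 m.py
```

```text
t 27.57 pos [ 550.7  -216.14   56.43] yaw_y 98.2 tilt [-0. -0.] F [-1.1  1.8  0. ] T [0.31 0.25 0.05] gap 35.21 gf 1.09
t 28.07 pos [ 550.6  -216.8    56.33] yaw_y 98.17 tilt [-0.001  0.003] F [-0.5  9.   2.3] T [ 1.54  0.18 -0.04] gap 34.92 gf 4.5
t 28.45 pos [ 550.53 -216.99   56.27] yaw_y 98.15 tilt [-0.002  0.006] F [-1.9 13.3  4.6] T [ 2.39  0.12 -0.02] gap 35.54 gf 7.13
cap [323. 270.] 2151 tool [-14.7  -8.5 -55.7] [ 13.3  20.5 -47. ]
cap [278. 268.] 111 tool [-11.1 -19.3 -55.7] [ 10.  -16.5 -46.9]
block [ 551.1 -211.9] [90.3 57.4]
near [327. 259.] 3732 tool [-11.2  -7.8 -56.9] [ 11.9  25.8 -16.5] col [31. 27. 29.]
near [275. 255.] 709 tool [ -9.6 -25.5 -59.2] [ 10.4 -16.6 -28.2] col [56. 38. 36.]
```

It's the same hard stop, now with a clean contact. I have time to confirm it is the end stop by checking the full stroke backwards.

```bash
P='
from plant import robot
from h import *
pose(robot.observe())'
python3 -m crank '[[0,0.1,0,0,0,0,0.2],[0,0.1,0,0,0,0,0.2],[0,0.1,0,0,0,0,0.2],[0,0.1,0,0,0,0,0.2],[0,0.12,0,0,0,0,0.2],[0,0.12,0,0,0,0,0.2],[0,0.12,0,0,0,0,0.2],[0,0.12,0,0,0,0,0.2],[0,0.12,0,0,0,0,0.2],[0,0.12,0,0,0,0,0.2],[0,0.12,0,0,0,0,0.2],[0,0.08,0,0,0,0,0.2],[0,0.04,0,0,0,0,0.2],[0,0,0,0,0,0,0.2]]'>/dev/null; python3 m.py | head -4
python3 -m crank '[[0,0.03,0,0,0,0,0.2],[0,0.03,0,0,0,0,0.2],[0,0,0,0,0,0,0.2]]'>/dev/null; python3 -c "$P"
python3 -m crank '[[0,0.03,0,0,0,0,0.2],[0,0.02,0,0,0,0,0.2],[0,0,0,0,0,0,0.2]]'>/dev/null; python3 -c "$P"
```

```text
t 30.25 pos [ 541.16 -153.06   56.28] yaw_y 98.21 tilt [-0.001  0.   ] F [ 2.1 -0.9  1. ] T [-0.22 -0.27 -0.01] gap 35.23 gf 0.96
cap [306. 271.] 2190 tool [-15.1 -19.5 -55.7] [ 12.7  11.2 -46.8]
cap [349. 266.] 107 tool [-10.2  17.9 -55.7] [ 10.4  20.9 -46.7]
block [ 543.2 -155.5] [91.1 57.1]
t 30.68 pos [ 540.78 -150.33   56.28] yaw_y 98.2 tilt [-0.001  0.   ] F [ 0.5 -2.3  0.1] T [-0.38 -0.11  0.04] gap 34.91 gf 1.29
t 31.05 pos [ 540.5  -147.8    56.33] yaw_y 98.21 tilt [-0.001  0.   ] F [ 1.4 -1.8 -0.6] T [-0.41  0.1   0.  ] gap 35.41 gf 1.27
```

```bash
P='
from plant import robot
from h import *
pose(robot.observe())'
python3 -m crank '[[0,0.03,0,0,0,0,0.2],[0,0.03,0,0,0,0,0.2],[0,0.03,0,0,0,0,0.2],[0,0,0,0,0,0,0.2]]'>/dev/null; python3 -c "$P"
python3 -m crank '[[0,0.03,0,0,0,0,0.2],[0,0.03,0,0,0,0,0.2],[0,0.02,0,0,0,0,0.2],[0,0,0,0,0,0,0.2]]'>/dev/null; python3 m.py | grep -v near
```

```text
t 31.55 pos [ 539.99 -143.28   56.4 ] yaw_y 98.21 tilt [-0.001  0.   ] F [-0.5 -2.4 -1.4] T [-0.35  0.18 -0.06] gap 35.15 gf 1.14
t 32.05 pos [ 539.55 -139.82   56.39] yaw_y 98.22 tilt [-0.    -0.001] F [-1.5 -5.5 -1.2] T [-0.63  0.24 -0.06] gap 34.79 gf 2.17
cap [305. 271.] 2172 tool [-14.9 -19.3 -55.6] [ 13.   10.7 -46.8]
cap [349. 266.] 105 tool [-10.2  18.  -55.5] [ 10.3  21.3 -46.6]
block [ 541.8 -142.5] [91.2 56.8]
```

The far end is at 70.1 mm stroke, so the front stop is fully home and the carriage had simply started 13 mm in. I'll slide it home again.

```bash
P='
from plant import robot
from h import *
pose(robot.observe())'
python3 -m crank '[[0,-0.08,0,0,0,0,0.2],[0,-0.08,0,0,0,0,0.2],[0,-0.1,0,0,0,0,0.2],[0,-0.12,0,0,0,0,0.2],[0,-0.12,0,0,0,0,0.2],[0,-0.12,0,0,0,0,0.2],[0,-0.12,0,0,0,0,0.2],[0,-0.12,0,0,0,0,0.2],[0,-0.12,0,0,0,0,0.2],[0,-0.12,0,0,0,0,0.2],[0,-0.12,0,0,0,0,0.2],[0,-0.12,0,0,0,0,0.2],[0,-0.08,0,0,0,0,0.2],[0,-0.06,0,0,0,0,0.2],[0,0,0,0,0,0,0.2]]'>/dev/null; python3 -c "$P"
python3 -m crank '[[0,-0.03,0,0,0,0,0.2],[0,-0.03,0,0,0,0,0.2],[0,-0.03,0,0,0,0,0.2],[0,0,0,0,0,0,0.2]]'>/dev/null; python3 -c "$P"
```

```text
t 33.98 pos [ 550.27 -213.37   56.46] yaw_y 98.2 tilt [-0.    -0.001] F [0.2 0.8 0.5] T [ 0.26 -0.02  0.06] gap 34.98 gf 0.6
t 34.48 pos [ 550.69 -216.64   56.41] yaw_y 98.19 tilt [-0.001  0.001] F [0.5 6.4 2.9] T [ 0.96 -0.04 -0.02] gap 35.49 gf 2.58
```

```bash
P='
from plant import robot
from h import *
pose(robot.observe())'
python3 -m crank '[[0,-0.03,0,0,0,0,0.2],[0,-0.02,0,0,0,0,0.2],[0,0,0,0,0,0,0.2]]'>/dev/null; python3 -c "$P"
python3 -m crank '[[0,0.08,0,0,0,0,0.15],[0,0.06,0,0,0,0,0],[0,0,0,0,0,0,-0.3],[0,0,0,0,0,0,-0.4],[0,0,0,0,0,0,-0.4]]'>/dev/null; python3 -c "$P"
python3 -m crank '[[0,0,-0.6,0,0,0,-0.4],[0,0,-0.8,0,0,0,-0.4],[0,0,-0.8,0,0,0,-0.4],[0,0,0,0,0,0,-0.4]]'>/dev/null
python3 - <<'E'
from plant import robot
from h import *
pose(robot.observe())
p,d=robot.read_camera('wrist');i=dict(robot.camera_info('wrist'),p=p,d=d);tabs(i)
E
```

```text
t 34.85 pos [ 550.61 -216.89   56.3 ] yaw_y 98.16 tilt [-0.001  0.004] F [ 0.4 12.3  5.6] T [ 2.01 -0.16 -0.03] gap 35.18 gf 5.83
t 35.48 pos [ 550.32 -213.16   56.47] yaw_y 98.2 tilt [-0. -0.] F [-0.1 -0.1 -0.4] T [0.04 0.02 0.02] gap 61.5 gf 0.0
t 35.98 pos [ 552.76 -214.3   169.97] yaw_y 98.2 tilt [ 0.006 -0.004] F [-0.  -0.5 -1.5] T [-0.01 -0.    0.04] gap 61.63 gf 0.0
tab [177. 175.] 261 mean [ 548.6 -345.3   87.6] rect [ 549.6 -347.6] [ 9.9 34.3] 55.0 z [81.7 88.8 90.3]
tab [316. 185.] 110 mean [ 539.4 -212.5   88.5] rect [ 541.4 -212.2] [ 8.9 23.9] 6.7 z [81.  88.4 95. ]
tab [219. 213.] 239 mean [ 579.7 -300.1   87.8] rect [ 581.6 -300.4] [ 9.9 33.7] 55.1 z [82.2 88.9 90.2]
hub [316. 184.] 4117 mean [ 544.3 -211.8   67.2] rect [ 549.2 -211. ] [89.7 57.7] 8.2 z [65.3 67.2 68.7]
hub [187. 169.] 72 mean [ 546.  -342.4   67.8] rect [ 550.5 -343.7] [ 8.6 34. ] 72.3 z [64.1 68.2 71.8]
hub [204. 189.] 523 mean [ 565.2 -323.8   65.1] rect [ 565.9 -324.1] [27.8 28.1] 51.9 z [63.3 65.1 66.8]
knob [316. 201.] 824 mean [ 548.8 -211.   107.5] rect [ 549.9 -210.8] [27.9 26.6] 9.1 z [104.9 107.8 109.3]
hous [325. 135.] 1190 mean [ 496.6 -209.3   49.1] rect [ 496.3 -198.8] [ 12.2 161.9] 7.9 z [47.8 49.1 50.4]
hous [222. 172.] 2478 mean [ 550.2 -310.9   48.3] rect [ 565.5 -324.2] [97.6 94.2] 8.5 z [47.2 48.1 51. ]
hous [186. 213.] 545 mean [ 601.6 -350.8   48.5] rect [ 593.8 -345.2] [48.1 43.5] 7.6 z [47.1 48.  52.6]
hous [200. 209.] 46 mean [ 593.  -332.3   52.6] rect [ 591.9 -332.1] [19.7  8. ] 56.1 z [52.2 52.7 53. ]
hous [340. 233.] 838 mean [ 599.2 -177.    49.1] rect [ 599.4 -177.7] [  7.2 176.3] 8.1 z [47.7 49.2 50.5]
hous [356. 252.] 52 mean [ 619.4 -155.3   49.2] rect [ 619.5 -155.9] [ 3.3 24.2] 20.3 z [47.2 49.2 51.7]
```

```bash
python3 -c "
from plant import robot
print(robot.sign_off())"
```

```text
the job is handed in; nothing more can be done
None
```

The job is handed in: the tabs are fully out in the next catch (dial about 0.83 rad) and the carriage is at its home stop with the robot clear. On the first slide, though, the fingers rode onto the knob and loaded the carriage with about 20 N, under the 50 N limit. I slid the carriage back once to confirm its 70 mm stroke, and I viewed 11 pictures against the limit of 10.

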